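# Turn out the small tin jammed in the roasting tin

### The job

A small tin has got jammed inside the roasting tin that stands on end in the wire rack. Lift the roasting tin out by its top lug, turn it mouth down over the baking tray and tap it on the tray until the small tin drops out and lies in the tray; then stand the roasting tin on end again in the slot it came from. Leave the other things where they are.

Things in the scene. Friction and masses are not known exactly. Their poses are not given: they have to be found in the camera images.
- roasting_tin: Plain aluminium roasting tin, 210 x 108 x 38 mm, 0.26 kg, standing on its end in a rack slot, a few degrees off upright, small tin inside. Origin: middle of its lower end edge and of the 38 mm depth. z up along its length (top edge z = 210 mm), x towards the mouth (floor's outer face x = -20, rim face x = +18), y across. Mouth opening: z 40 to 170, y +-48; walls flare 11 degrees.
- tin_lug (a point): Point on the tin's top lug: mid-width, mid-thickness, 10 mm below the top edge; place for the TCP. At each end of the tin a flat rigid lug, 80 mm wide in y, 8 mm thick (x = 10 to 18), 36 mm long. Grip across the thickness with 40 N or more; the jaws square it up if a tap tips it. Mouth down with the tool leaning, the other lug's end edge, 200 mm from here, meets the tray first.
- tin_mouth (a point): Centre of the roasting tin's mouth, in the plane of its rim, 105 mm from either end edge. Axes as the roasting tin's.
- small_tin: Plain aluminium small tin, 120 x 84 mm at the rim, 26 mm deep, 0.08 kg, nested in the roasting tin, mouth the same way, its rim 10 mm below the roasting tin's rim. Origin: middle of its floor's outer face; x towards its mouth, z along its length. Jammed: the roasting tin's long walls pinch its rim.
- small_tin_mid (a point): Middle of the small tin, 13 mm from its floor's outer face; starts 23 mm behind tin_mouth. The pinch holds three to four times the small tin's weight, so turning over does not free it. Each sharp tap (0.15 m/s or faster) shifts it towards the mouth; after about 3 mm it is free and drops out.
- tray: Dark steel baking tray, fixed, 340 mm along its x, 260 mm along its y, floor 4 mm thick, rim 22 mm high; origin in the middle of its underside, z up. Floor or rim may be tapped on.
- rack: Steel wire rack, fixed; origin in the middle of its underside. Hoops 150 mm wide along y, 85 mm high, at x = -108, -54, 0, 54, 108 mm: four slots 49 mm wide, a cross wire also at 22 mm. Base rails along x, tops at 6 mm. The tin stands in one slot, mouth to the rack's +x, origin 4 mm to -x of the slot's middle; a board, a plate and a cooling grid, up to 114 mm high, stand in the others.
- jar: lidded glass jar, 56 mm wide, 85 mm high, between rack and tray; bystander, leave alone. Origin under its centre.
- tumbler_a: blue stoneware tumbler 68 mm wide, 100 mm high, between rack and tray; bystander, leave alone.
- spatula: spatula lying flat by the left side; bystander, leave alone.
- spoons: bundle of measuring spoons, 110 mm long, lying flat between rack and tray, nearer the robot; bystander, leave alone.

How it is judged (in metres and radians):
On the way, in this order (a step that is already met when the one before it is completed fails the run):
1. the roasting tin is held mouth down (its mouth direction at least 115 degrees from straight up) over the baking tray, with the small tin still in it (angle between roasting_tin's own x axis and vertical above 2 rad and distance between small_tin_mid and tin_mouth below 0.025 m and x of tin_mouth in the frame of tray between -0.17 and 0.17 m and y of tin_mouth in the frame of tray between -0.13 and 0.13 m), for 0.2 s.
2. the roasting tin, mouth down, is tapped on the tray (angle between roasting_tin's own x axis and vertical above 2 rad and contact force between roasting_tin and tray above 2 N).
3. the small tin is out and lies in the tray, clear of the roasting tin (x of small_tin_mid in the frame of tray between -0.145 and 0.145 m and y of small_tin_mid in the frame of tray between -0.115 and 0.115 m and height (world z) of small_tin_mid below 0.06 m and contact force between small_tin and tray above 0.1 N and contact force between roasting_tin and small_tin below 0.05 N and distance between small_tin_mid and tin_mouth above 0.06 m), for 0.2 s.
At the end, for the whole second after the job is handed in: The small tin lies at rest in the tray, its middle at least 15 mm inside the long sides and 25 mm inside the short ones, off the roasting tin. The roasting tin stands at rest on end in its own rack slot, lower edge within 30 mm of its start, under 0.25 rad off upright (x of small_tin_mid in the frame of tray between -0.145 and 0.145 m and y of small_tin_mid in the frame of tray between -0.115 and 0.115 m and height (world z) of small_tin_mid below 0.06 m and contact force between small_tin and tray above 0.1 N and contact force between roasting_tin and small_tin below 0.05 N and linear speed of each of small_tin, roasting_tin below 0.02 m/s and distance of roasting_tin from where it was at the start of the episode below 0.03 m and angle between roasting_tin's own z axis and vertical below 0.25 rad and height (world z) of roasting_tin below 0.02 m and contact force between roasting_tin and tray below 0.05 N); the robot touches nothing.
It fails at once if a bystander (jar, tumbler, spatula, spoons) is knocked more than 30 mm out of place (distance of any of jar, tumbler_a, spatula, spoons from where it was at the start of the episode above 0.03 m).
It also fails if it takes over 58 s, if anything falls off the work surface, if the arm or the gripper's body presses on something with over 40 N, if the wrist force passes 120 N, or if a joint passes its speed limit or range.

### The arm

A 6-joint arm with a two-finger parallel gripper is mounted at the origin on the work surface. World frame = base frame: x ahead of the robot, y to its left, z up, the work surface at z = 0. Lengths are in m, angles in degrees, forces in N, time in s.
With the tool pointing down it reaches from about 0.375 to 0.9 m from the base axis. Payload 3.1 kg.
Tool frame: the origin (TCP) lies between the finger pads, 19 mm behind the fingertips; this is the grasp point; z points along the fingers, y is the line along which they close (so a half turn about z gives the same grasp; the last joint's range is limited). The gripper opens to 87 mm and grips with 3 to 60 N. Pads are 19 mm wide; open, the fingers measure 117 mm over their backs; the gripper's body (75 mm by 190 mm) begins 51 mm behind the grasp point.
Start: joints at [66.033, 30.224, 82.088, -0, 67.689, -10.227], TCP at [0.148, 0.607, 0.241] pointing down, gripper open.
Joint ranges: [-176.69, 176.69], [-43.24, 126.21], [12.49, 139.97], [-82, 262], [0, 151.66], [-163.58, 163.58]. Speed limits (degrees/s): [159.86, 159.86, 180, 180, 180, 180].

### API

Orientations are given as a 3x3 rotation matrix whose columns are the frame's x, y, z axes.
In Python, from rig import bot, imaging, hand_in gives the robot as it stands (bot), with the cameras (imaging) and the job as plain functions.
- The arm moves only by the shell command python3 steer.py 'ROWS'. ROWS is rows parted by semicolons, their numbers by spaces, 1 to 20 of them, each of 7 numbers: dx, dy, dz in m, then a rotation vector rx, ry, rz in degrees, then the opening from 0.0 (shut) to 1.0 (fully open); each row is the pose to reach, as a shift and turn from the pose commanded when the command began, along the tool's axes at that moment; what a row does not reach only later rows make up. A row lasts 1/10 s, in which the tool goes at most 0.05 m and 8.59 degrees, less where a joint would pass 70% of its speed; a pose out of reach is approached as far as the arm can. The fingers move at their own pace and stop on an object; the grip force is fixed at half the most. Time passes only in rows, so rows that do not move let the fingers close. It prints the time, the measured TCP pose, the force, the opening and the grip force at its end.
- bot.read_state(): the state, without advancing time (a new reading comes with each control period).
- imaging.capture(name): name is "scene" or "top"; returns a dict with "color" (384x512x3 uint8, red, green, blue), "K" (3x3 intrinsics, pixels), "view" (4x4, takes a point from world to camera coordinates). Camera axes: x right, y up, looking along -z (the intrinsics and any distortion apply to the point x, -y, -z); pixel columns grow to the right and rows downward; lengths in m; the calibration is good to about 2 mm. A picture is of the moment at which its call begins. There is no depth.
- hand_in(): hands the job in; it is judged then, once.
The state is a dict: "time_s": time; "joint_positions": joint angles; "qvel": joint speeds; "tau": joint torques, N m; "position": TCP position; "tcp_rot": TCP orientation; "force": force on the tool from outside, world axes, zero at the start; "moment": the same for the moment, N m; "opening": opening from 0.0 (shut) to 1.0 (fully open); "grasp_force": force on a finger pad.
Only numpy, scipy, OpenCV 4.12 (cv2) and the standard library are available. Lean on these libraries where they do the work, as an engineer would, in place of code of your own. Each camera call takes 0.05 s, during which the arm holds its last target. There are 200 camera calls.

## Working session

There is one attempt and no reset: what is moved stays moved. The work goes in short steps, Python scripts to look and compute and a shell command to move; the robot and the scene stay as the last step left them, time stands still between calls to the robot, and variables do not carry over. Pictures are saved under pics/ and viewed, at most 10 in all, crops included, and the job is handed in when it is done.

```bash
ls; mkdir -p pics
python3 - <<'E'
from rig import bot, imaging, hand_in
import cv2,pickle
d={}
for n in("scene","top"):
    c=imaging.capture(n);d[n]=c;cv2.imwrite(f"pics/{n}0.png",cv2.resize(c["color"][:,:,::-1],(768,576),interpolation=cv2.INTER_CUBIC));print(n,c.keys(),c["K"].tolist(),c["view"].round(4).tolist())
pickle.dump(d,open("d0.pkl","wb"))
s=bot.read_state();print(s["time_s"],s["position"],s["tcp_rot"])
E
```

```text
pics
rig.py
steer.py
scene dict_keys(['color', 'K', 'view']) [[436.1709941668794, 0.0, 255.84658267356895], [0.0, 436.1709941668794, 194.82255218607952], [0.0, 0.0, 1.0]] [[0.3456, 0.9383, 0.0103, -0.2382], [-0.723, 0.2593, 0.6404, 0.3081], [0.5982, -0.2288, 0.768, -1.6528], [0.0, 0.0, 0.0, 1.0]]
top dict_keys(['color', 'K', 'view']) [[383.37869412078635, 0.0, 260.28485093522585], [0.0, 383.37869412078635, 192.38790690165266], [0.0, 0.0, 1.0]] [[0.0199, -0.9997, -0.0105, 0.0461], [0.9885, 0.0181, 0.1502, -0.5813], [-0.15, -0.0134, 0.9886, -1.1096], [0.0, 0.0, 0.0, 1.0]]
0.1 [0.14816704 0.60652785 0.24038489] [[-9.71395365e-01  2.37466812e-01 -7.47444881e-04]
 [ 2.37467801e-01  9.71393739e-01 -1.80221666e-03]
 [ 2.98096632e-04 -1.92815901e-03 -9.99998097e-01]]
```

View pics/scene0.png

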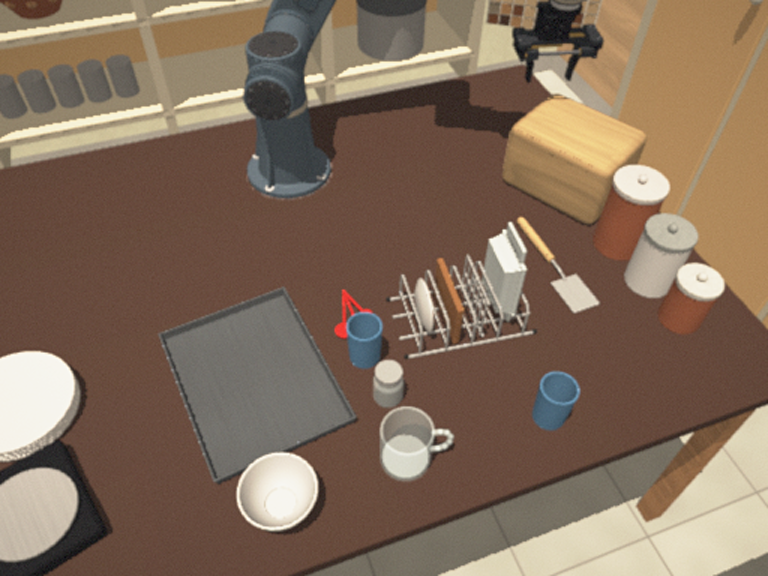

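View pics/top0.png

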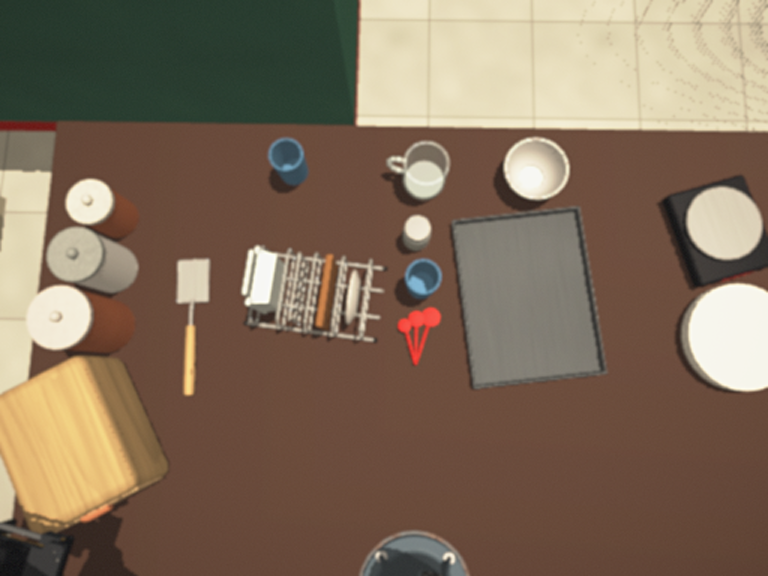

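The scene view shows the tin at about (505,270) with its lug at (515,245), in the leftmost slot as seen in the top view at (262,280). Its mouth faces world +y. The tray is at (530,297) in the top view, with the spoons, tumbler and jar between it and the rack. I'll zoom in on the tin next.

Run:
```python
import cv2,pickle,numpy as np
d=pickle.load(open("d0.pkl","rb"))
a=d["scene"]["color"][140:240,250:370,::-1]; b=d["top"]["color"][155:240,155:265,::-1]
f=lambda x,w,h:cv2.resize(x,(w,h),interpolation=cv2.INTER_CUBIC)
o=np.zeros((600,800,3),np.uint8)
# scene crop: cols 315..365, rows 145..220 x8 ; top crop: cols 158..208 rows 160..230 x8
o[:600,:400]=f(d["scene"]["color"][145:220,315:365,::-1],400,600)
o[:560,400:]=f(d["top"]["color"][160:230,158:208,::-1],400,560)
cv2.imwrite("pics/crop0.png",o)
```

```text
(no output)
```

View pics/crop0.png

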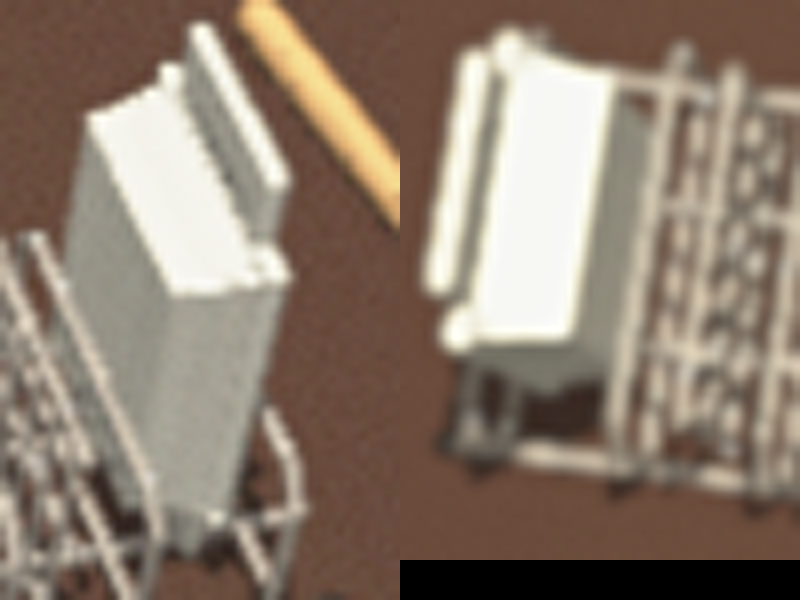

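The crop shows the lug's top strip from (199,27) to (280,184) in the left (scene) half and from (476,51) to (438,291) in the right (top) half. The tin's floor edge runs (90,118) to (172,295) on the left and (575,340) to (615,75) on the right. I'll triangulate these points now.

```bash
cat > h.py <<'E'
import numpy as np,cv2,pickle
F=np.diag([1,-1,-1.])
def P(c): return c["K"]@F@np.array(c["view"])[:3]
def tri(cs,ct,s,t):
    X=cv2.triangulatePoints(P(cs),P(ct),np.array(s,float).T,np.array(t,float).T);X=(X[:3]/X[3]).T
    e=[np.abs((lambda q:q[:,:2]/q[:,2:])(np.c_[X,np.ones(len(X))]@P(c).T)-np.array(p)).max(1) for c,p in((cs,s),(ct,t))]
    return X,np.round(e,1)
E
python3 - <<'E'
from h import *
d=pickle.load(open("d0.pkl","rb"));S,T=d["scene"],d["top"]
g=lambda p,k,o=(0,0):(np.array(p,float)+.5)/k-.5+np.array(o)
s=g([[199,27],[280,184],[90,118],[172,295]],8,(315,145));t=g(np.array([[438,291],[476,51],[575,340],[615,75]])-[400,0],8,(158,160))
X,e=tri(S,T,s,t);print(X.round(4),e)
c=X[:2].mean(0);u=X[1]-X[0];print("lug mid",c,"len",np.linalg.norm(u),"yaw of width axis",np.degrees(np.arctan2(u[1],u[0])))
f=X[2:].mean(0)-c;n=np.array([-u[1],u[0],0])/np.hypot(*u[:2]);a=f@n;print("vec along mouth dir",a,"z",f[2]," nominal -34,-43; tilt(+ = top toward mouth)",np.degrees(np.arctan2(-43,-34)-np.arctan2(f[2],a)))
k=1.5
X,e=tri(S,T,g([[283,290],[161,336],[354,414],[217,478]],k),g([[473,388],[606,372],[453,221],[579,208]],k));print("tray",X.round(4),e,X.mean(0))
# bystanders: tumbler rim centre, jar lid, tall board top far corner
X,e=tri(S,T,g([[365,325],[388,370]],k),g([[422,276],[417,228]],k));print("tumbler,jar",X.round(4),e)
E
python3 - <<'E'
from h import *
from scipy.spatial.transform import Rotation as R
d=pickle.load(open("d0.pkl","rb"));S,T=d["scene"],d["top"]
c=np.array([.5797,.3010,.2140]);yaw=-6.4
# tin axes: z up, x mouth (+y world-ish), y = z x x
x0=np.array([-np.sin(np.radians(yaw)),np.cos(np.radians(yaw)),0]);z=np.array([0,0,1.]);w=np.array([np.cos(np.radians(yaw)),np.sin(np.radians(yaw)),0])
f=lambda X,C,o:(lambda q:((q[:2]/q[2]-o+.5)*8-.5).round(0))(P(C)@np.r_[X,1])
for t in(-4,-2,0,2,4,6):
    Rm=R.from_rotvec(np.radians(-t)*w).as_matrix()
    print(t,[ (f(c+Rm@(x0*(px-.014)+w*pw+z*(pz-.21)),S,[315,145]),f(c+Rm@(x0*(px-.014)+w*pw+z*(pz-.21)),T,[158,160])+[400,0]) for px,pw,pz in((.018,.054,.172),(.018,.054,.06),(-.02,.046,.166),(-.02,.046,.06))], (c+Rm@(x0*(-.014)-z*.21)).round(3))
E
```

```text
-4 [(array([299., 284.]), array([496.,  33.])), (array([264., 481.]), array([549.,  97.])), (array([185., 302.]), array([607.,  75.])), (array([159., 488.]), array([647., 133.]))] [0.58  0.302 0.004]
-2 [(array([295., 285.]), array([500.,  34.])), (array([251., 485.]), array([563.,  99.])), (array([181., 301.]), array([611.,  75.])), (array([146., 489.]), array([660., 134.]))] [0.579 0.294 0.004]
0 [(array([291., 286.]), array([504.,  34.])), (array([237., 487.]), array([577., 101.])), (array([177., 300.]), array([615.,  75.])), (array([133., 490.]), array([674., 135.]))] [0.578 0.287 0.004]
2 [(array([288., 287.]), array([508.,  35.])), (array([224., 490.]), array([591., 103.])), (array([173., 298.]), array([619.,  75.])), (array([120., 490.]), array([687., 136.]))] [0.577 0.28  0.005]
4 [(array([284., 288.]), array([512.,  35.])), (array([211., 492.]), array([604., 105.])), (array([170., 296.]), array([622.,  75.])), (array([108., 490.]), array([700., 137.]))] [0.577 0.273 0.005]
6 [(array([280., 289.]), array([516.,  36.])), (array([198., 494.]), array([618., 106.])), (array([167., 295.]), array([626.,  74.])), (array([ 95., 490.]), array([713., 138.]))] [0.576 0.265 0.007]
```

```bash
cat > go.py <<'E'
# go.py x y z yaw_y pitch : rows for a target; tool y heading yaw_y when down, then leaned forward by pitch about tool x
import sys,numpy as np
from scipy.spatial.transform import Rotation as R
from rig import bot, imaging, hand_in
def rot(yaw,p):
    a=np.radians(yaw);y=np.array([np.cos(a),np.sin(a),0]);z=np.array([0,0,-1.]);x=np.cross(y,z)
    return R.from_matrix(np.c_[x,y,z])*R.from_rotvec([p,0,0],degrees=True)
def rel(t,yaw,p):
    s=bot.read_state();A=R.from_matrix(s["tcp_rot"]);B=rot(yaw,p)
    return A.inv().apply(np.array(t)-s["position"]),(A.inv()*B).as_rotvec(degrees=True),B.as_matrix()
if __name__=="__main__":
    v=list(map(float,sys.argv[1:]));d,r,B=rel(v[:3],*v[3:])
    print(d.round(4),r.round(2),"rows",np.linalg.norm(d)/.05,np.linalg.norm(r)/8.59);print("z axis",B[:,2].round(3),"y",B[:,1].round(3))
E
python3 steer.py '0 0 -0.2 0 0 0 1;0 0 -0.2 0 0 0 1;0 0 -0.2 0 0 0 1;0 0 -0.2 0 0 0 1'; python3 go.py .58 .301 .30 -96.4 0;python3 go.py .5 -.2 .30 -21 -55
```

```text
time_s: 0.5
position: [0.1481, 0.6066, 0.4427]
tcp_rot: [[-0.971, 0.237, -0.001], [0.237, 0.971, -0.001], [0.0, -0.001, -1.0]]
force: [0.8, 0.5, -0.7]
opening: 1.002
grasp_force: 0.0
[-0.4921 -0.1941  0.1428] [-3.0000e-02  1.0000e-01  1.7266e+02] rows 10.95877399371471 20.10035388177957
z axis [ 0. -0. -1.] y [-0.111 -0.994  0.   ]
[-0.5334 -0.6998  0.1434] [-40.83 -46.25  88.95] rows 17.829693639665855 12.602022602503652
z axis [ 0.765 -0.294 -0.574] y [ 0.535 -0.206  0.819]
```

```bash
python3 steer.py '-0.492 -0.194 0.14 0 0.1 172.7 1;-0.492 -0.194 0.14 0 0.1 172.7 1;-0.492 -0.194 0.14 0 0.1 172.7 1;-0.492 -0.194 0.14 0 0.1 172.7 1;-0.492 -0.194 0.14 0 0.1 172.7 1;-0.492 -0.194 0.14 0 0.1 172.7 1;-0.492 -0.194 0.14 0 0.1 172.7 1;-0.492 -0.194 0.14 0 0.1 172.7 1;-0.492 -0.194 0.14 0 0.1 172.7 1;-0.492 -0.194 0.14 0 0.1 172.7 1;-0.492 -0.194 0.14 0 0.1 172.7 1;-0.492 -0.194 0.14 0 0.1 172.7 1;-0.492 -0.194 0.14 0 0.1 172.7 1;-0.492 -0.194 0.14 0 0.1 172.7 1;-0.492 -0.194 0.14 0 0.1 172.7 1;-0.492 -0.194 0.14 0 0.1 172.7 1;-0.492 -0.194 0.14 0 0.1 172.7 1;-0.492 -0.194 0.14 0 0.1 172.7 1;-0.492 -0.194 0.14 0 0.1 172.7 1;-0.492 -0.194 0.14 0 0.1 172.7 1'; python3 go.py .58 .301 .204 -96.4 0
```

```text
time_s: 2.5
position: [0.5799, 0.3017, 0.3005]
tcp_rot: [[0.995, -0.104, -0.001], [-0.104, -0.995, 0.001], [-0.001, -0.001, -1.0]]
force: [-0.1, 0.0, -0.2]
opening: 0.998
grasp_force: 0.0
[0.0003 0.0007 0.0965] [-0.03  0.07  0.42] rows 1.9309722646294853 0.049600842399639127
z axis [ 0. -0. -1.] y [-0.111 -0.994  0.   ]
```

```bash
python3 steer.py '0 0.001 0.05 0 0 0.4 1;0 0.001 0.08 0 0 0.4 1;0 0.001 0.096 0 0 0.4 1;0 0.001 0.096 0 0 0.4 0.8;0 0.001 0.096 0 0 0.4 0;0 0.001 0.096 0 0 0.4 0;0 0.001 0.096 0 0 0.4 0;0 0.001 0.096 0 0 0.4 0;0 0.001 0.096 0 0 0.4 0;0 0.001 0.096 0 0 0.4 0;0 0.001 0.096 0 0 0.4 0;0 0.001 0.096 0 0 0.4 0'
python3 - <<'E'
from rig import bot, imaging, hand_in
import cv2,numpy as np
c=imaging.capture("scene");t=imaging.capture("top");f=lambda x,w,h:cv2.resize(x[:,:,::-1],(w,h),interpolation=cv2.INTER_CUBIC)
cv2.imwrite("pics/g1.png",np.hstack([f(c["color"][110:230,280:380],400,480),f(t["color"][130:250,140:240],400,480)]))
E
```

```text
time_s: 3.7
position: [0.5801, 0.3009, 0.2053]
tcp_rot: [[0.994, -0.105, 0.0], [-0.105, -0.994, 0.001], [0.0, -0.001, -1.0]]
force: [-0.1, 0.2, -0.3]
opening: 0.263
grasp_force: 0.0
```

View pics/g1.png

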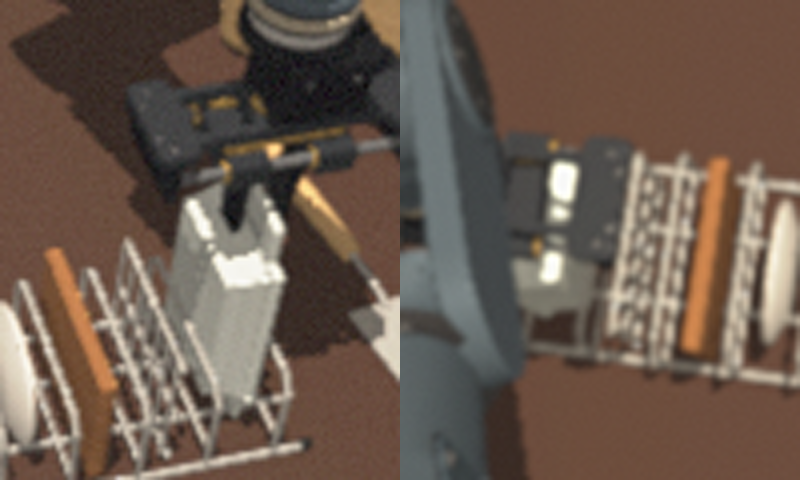

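The fingers straddle the lug, with the finger at (235,200) on the left side of the lug, and they are still closing. I'll keep closing.

```bash
python3 steer.py '0 0 0 0 0 0 0;0 0 0 0 0 0 0;0 0 0 0 0 0 0;0 0 0 0 0 0 0;0 0 0 0 0 0 0;0 0 0 0 0 0 0'; python3 -c "
from rig import bot, imaging, hand_in
s=bot.read_state();print(s['joint_positions'])"
```

```text
time_s: 4.4
position: [0.5802, 0.3013, 0.2052]
tcp_rot: [[0.994, -0.105, 0.0], [-0.105, -0.994, 0.002], [0.0, -0.002, -1.0]]
force: [-0.0, 2.4, -0.7]
opening: 0.086
grasp_force: 30.0
[1.76207514e+01 3.46646138e+01 7.97549542e+01 1.04249979e-01
 6.55273207e+01 1.13610947e+02]
```

```bash
python3 steer.py '0 0 -0.01 0 0 0 0;0 0 -0.03 0 0 0 0;0 0 -0.055 0 0 0 0;0 0 -0.08 0 0 0 0;0 0 -0.105 0 0 0 0;0 0 -0.13 0 0 0 0;0 0 -0.155 0 0 0 0;0 0 -0.175 0 0 0 0;0 0 -0.185 0 0 0 0;0 0 -0.185 0 0 0 0'; python3 go.py .48 -.18 .39 -21 0; python3 go.py .48 -.18 .39 -21 -50
```

```text
time_s: 5.4
position: [0.5805, 0.3002, 0.3918]
tcp_rot: [[0.994, -0.105, 0.003], [-0.105, -0.994, 0.001], [0.003, -0.001, -1.0]]
force: [-0.1, -0.2, -3.7]
opening: 0.085
grasp_force: 30.0
[-0.0494  0.4881  0.0012] [ 5.000e-02 -1.700e-01 -7.504e+01] rows 9.812699420957191 8.73563011319497
z axis [ 0.  0. -1.] y [ 0.934 -0.358  0.   ]
[-0.0494  0.4881  0.0012] [-42.42  32.46 -70.01] rows 9.812699420957191 10.250847693609884
z axis [ 0.715 -0.275 -0.643] y [ 0.6   -0.23   0.766]
```

```bash
python3 go.py .492 -.213 .27 -5 -55
```

```text
[-0.0343  0.5198  0.1212] [-42.52  43.22 -83.4 ] rows 10.697373581831508 12.003322368916486
z axis [ 0.816 -0.071 -0.574] y [ 0.571 -0.05   0.819]
```

```bash
python3 steer.py '0 0.02 0 -2 2 -4 0;-0.004 0.06 0 -5 5 -10 0;-0.034 0.52 0 -42.5 43.2 -83.4 0;-0.034 0.52 0 -42.5 43.2 -83.4 0;-0.034 0.52 0 -42.5 43.2 -83.4 0;-0.034 0.52 0 -42.5 43.2 -83.4 0;-0.034 0.52 0 -42.5 43.2 -83.4 0;-0.034 0.52 0 -42.5 43.2 -83.4 0;-0.034 0.52 0 -42.5 43.2 -83.4 0;-0.034 0.52 0 -42.5 43.2 -83.4 0;-0.034 0.52 0 -42.5 43.2 -83.4 0;-0.034 0.52 0 -42.5 43.2 -83.4 0;-0.034 0.52 0 -42.5 43.2 -83.4 0;-0.034 0.52 0 -42.5 43.2 -83.4 0;-0.034 0.52 0.04 -42.5 43.2 -83.4 0;-0.034 0.52 0.08 -42.5 43.2 -83.4 0;-0.034 0.52 0.12 -42.5 43.2 -83.4 0;-0.034 0.52 0.12 -42.5 43.2 -83.4 0;-0.034 0.52 0.12 -42.5 43.2 -83.4 0'
python3 - <<'E'
from rig import bot, imaging, hand_in
import cv2,numpy as np
c=imaging.capture("scene")
cv2.imwrite("pics/g2.png",cv2.resize(c["color"][:,:,::-1],(768,576),interpolation=cv2.INTER_CUBIC))
print(bot.read_state()["joint_positions"].round(1))
E
python3 go.py .492 -.213 .13 -5 -55
```

```text
time_s: 7.3
position: [0.4978, -0.1738, 0.3131]
tcp_rot: [[0.163, 0.647, 0.745], [0.98, -0.192, -0.048], [0.112, 0.738, -0.665]]
force: [-0.2, 0.3, -3.8]
opening: 0.088
grasp_force: 30.0
[-49.4   9.8 123.5  76.2  33.2 -99.5]
[-0.0582 -0.128   0.1189] [-7.05 -0.48 -7.77] rows 3.682710579583746 1.2223986929995003
z axis [ 0.816 -0.071 -0.574] y [ 0.571 -0.05   0.819]
```

View pics/g2.png

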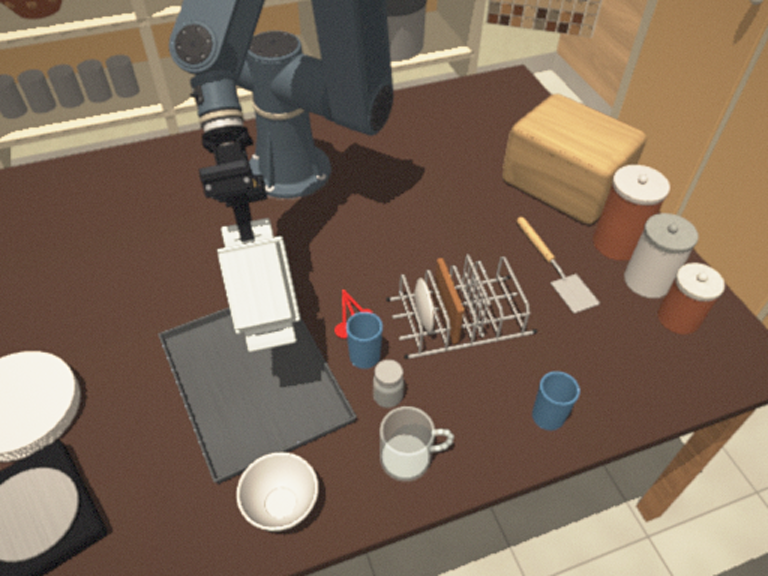

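The tin is over the tray's near end, its back up at (255,285) and its far lug at (270,338). The small tin isn't visible, so it's still inside. I'll lower it to just above the tray.

```bash
python3 go.py .50 -.213 .155 -8 -55; python3 steer.py '-0.02 -0.03 0.03 -7 -0.5 -7 0;-0.03 -0.06 0.06 -7 -0.5 -7 0;-0.05 -0.09 0.09 -7 -0.5 -7 0;-0.055 -0.10 0.11 -7 -0.5 -7 0;-0.055 -0.10 0.11 -7 -0.5 -7 0;-0.055 -0.10 0.11 -7 -0.5 -7 0;-0.055 -0.10 0.11 -7 -0.5 -7 0'; python3 -c "
from rig import bot, imaging, hand_in
print(bot.read_state()['joint_positions'].round(1))"; python3 go.py .50 -.213 .155 -5 -55
```

```text
[-0.0542 -0.1044  0.1081] [-7.22 -2.82 -5.9 ] rows 3.1949074763682925 1.1337134602489567
z axis [ 0.811 -0.114 -0.574] y [ 0.568 -0.08   0.819]
time_s: 8.05
position: [0.5148, -0.2237, 0.1708]
tcp_rot: [[0.096, 0.58, 0.809], [0.995, -0.081, -0.06], [0.03, 0.81, -0.585]]
force: [1.1, 0.3, -3.8]
opening: 0.092
grasp_force: 30.0
[ -54.6   36.6  129.7  120.3   46.3 -163.3]
[ 0.0088 -0.0222 -0.0033] [-0.83 -0.59 -1.72] rows 0.48298592298273285 0.23259119707536102
z axis [ 0.816 -0.071 -0.574] y [ 0.571 -0.05   0.819]
```

```bash
cat > kin.py <<'E'
import numpy as np
from scipy.optimize import least_squares
from scipy.spatial.transform import Rotation as R
from go import rot
Y=lambda a:R.from_euler('y',a,degrees=True); Z=lambda a:R.from_euler('z',a,degrees=True)
def fk(q,m):
    a=Z(q[0])*Y(q[1]);b=a*Y(q[2]);c=b*Z(q[3])*Y(q[4])*Z(q[5]+90)
    return Z(q[0]).apply([m[0],m[5],m[1]])+a.apply([0,0,m[2]])+b.apply([m[6],0,m[3]])+c.apply([0,0,m[4]]),c
LO=np.array([-176,-43,13,-81,1,-162]);HI=np.array([176,126,139.5,261,151,162])
def fit(D):
    f=lambda m:np.ravel([fk(q,m)[0]-p for q,p in D])
    return least_squares(f,[0,.3,.4,.4,.2,.11,0])
def ik(p,yaw,pit,m,q0):
    B=rot(yaw,pit)
    f=lambda q:np.r_[(fk(q,m)[0]-p)*10,(fk(q,m)[1].inv()*B).as_rotvec()]
    s=least_squares(f,np.clip(q0,LO+.01,HI-.01),bounds=(LO,HI));return s.x,np.abs(s.fun).max()
E
python3 - <<'E'
from kin import *
from rig import bot, imaging, hand_in
s=bot.read_state();q=s["joint_positions"]
D=[([66.033,30.224,82.088,0,67.689,-10.227],[.148,.607,.241]),([17.6208,34.6646,79.755,.104,65.527,113.611],[.5802,.3013,.2052]),([-49.4,9.8,123.5,76.2,33.2,-99.5],[.4978,-.1738,.3131]),(list(q),s["position"])]
r=fit(D);m=r.x;print(m.round(4),np.abs(r.fun).max());np.save("m.npy",m)
print((fk(q,m)[1].inv()*R.from_matrix(s["tcp_rot"])).magnitude()*57)
# search headings/leans with mouth centre at tray centre
for pit in(-35,-45,-55):
  for h in range(-120,121,20):
    z=rot(h,pit).as_matrix()[:,2]; t=np.array([.575,-.2225,0])-z*.095; t[2]=.02-z[2]*.2
    best=[]
    for seed in ([-30,30,100,0,60,0],[-30,30,100,90,50,-90],[-30,30,100,90,50,90],[-30,30,100,180,50,0],[-30,30,100,-60,50,90],[0,30,100,0,60,100],[0,30,100,0,60,-100]):
        x,e=ik(t,h,pit,m,np.array(seed,float))
        if e<.005: best.append(tuple(x.round(0).astype(int)))
    print(pit,h,t.round(2),sorted(set(best))[:4])
E
```

```text
[-0.0028  0.2741  0.5916  0.3927  0.2887  0.1109  0.1142] 0.0016846679730959102
1.183911141600739e-14
-35 -120 [ 0.6  -0.18  0.18] [(np.int64(-12), np.int64(42), np.int64(78), np.int64(-34), np.int64(75), np.int64(121))]
-35 -100 [ 0.58 -0.17  0.18] [(np.int64(-11), np.int64(37), np.int64(89), np.int64(-41), np.int64(60), np.int64(112))]
-35 -80 [ 0.57 -0.17  0.18] [(np.int64(-13), np.int64(33), np.int64(100), np.int64(-50), np.int64(44), np.int64(104))]
-35 -60 [ 0.55 -0.18  0.18] [(np.int64(-18), np.int64(29), np.int64(110), np.int64(-61), np.int64(26), np.int64(95))]
-35 -40 [ 0.53 -0.19  0.18] [(np.int64(-27), np.int64(26), np.int64(117), np.int64(-75), np.int64(8), np.int64(86))]
-35 -20 [ 0.52 -0.2   0.18] [(np.int64(-38), np.int64(25), np.int64(120), np.int64(84), np.int64(10), np.int64(-99))]
-35 0 [ 0.52 -0.22  0.18] [(np.int64(-47), np.int64(26), np.int64(117), np.int64(67), np.int64(27), np.int64(-106))]
-35 20 [ 0.52 -0.24  0.18] [(np.int64(-53), np.int64(29), np.int64(109), np.int64(53), np.int64(43), np.int64(-113))]
-35 40 [ 0.53 -0.26  0.18] [(np.int64(-54), np.int64(
[... 2291 characters left out ...]
[ 0.5  -0.25  0.13] [(np.int64(-65), np.int64(43), np.int64(118), np.int64(82), np.int64(55), np.int64(-157))]
-55 40 [ 0.52 -0.27  0.13] [(np.int64(-64), np.int64(45), np.int64(103), np.int64(59), np.int64(68), np.int64(-146))]
-55 60 [ 0.54 -0.29  0.13] [(np.int64(-60), np.int64(49), np.int64(86), np.int64(46), np.int64(83), np.int64(-142))]
-55 80 [ 0.56 -0.3   0.13] [(np.int64(-54), np.int64(54), np.int64(70), np.int64(36), np.int64(98), np.int64(-143))]
-55 100 [ 0.59 -0.3   0.13] [(np.int64(-48), np.int64(60), np.int64(55), np.int64(28), np.int64(113), np.int64(-149))]
-55 120 [ 0.61 -0.29  0.13] [(np.int64(-41), np.int64(65), np.int64(42), np.int64(19), np.int64(125), np.int64(-158))]
```

Run:
```python
from kin import *
from go import rel
from rig import bot, imaging, hand_in
m=np.load("m.npy");q=bot.read_state()["joint_positions"]
h,pit=40,-48
B=rot(h,pit).as_matrix();z=B[:,2];t=np.array([.575,-.2225,0])-z*.095-(-B[:,1])*.004;t[2]=.05-z[2]*.2
x,e=ik(t,h,pit,m,q);print(t.round(4),x.round(0),e);d,r,_=rel(t,h,pit);print(d.round(3),r.round(1))
```

```text
[ 0.523  -0.2662  0.1838] [ -60.   37.  101.   53.   66. -134.] 4.7761794519374234e-12
[-0.041  0.019  0.002] [  6.5  34.4 -29.9]
```

```bash
python3 steer.py '-0.01 0.03 -0.01 1 6 -5 0;-0.02 0.03 -0.01 2 12 -10 0;-0.03 0.03 0 4 20 -18 0;-0.041 0.02 0.002 6.5 34.4 -29.9 0;-0.041 0.019 0.002 6.5 34.4 -29.9 0;-0.041 0.019 0.002 6.5 34.4 -29.9 0;-0.041 0.019 0.002 6.5 34.4 -29.9 0;-0.041 0.019 0.002 6.5 34.4 -29.9 0;-0.041 0.019 0.002 6.5 34.4 -29.9 0'
python3 - <<'E'
from kin import *
from rig import bot, imaging, hand_in
s=bot.read_state();A=s["tcp_rot"];print(s["joint_positions"].round(1));p=s["position"]
print("lug end edge z",p+A[:,2]*.2,"mouth",p+A[:,2]*.095-A[:,1]*.004,"world down in tool axes",(A.T@[0,0,-1]).round(3))
E
```

```text
time_s: 8.95
position: [0.5228, -0.2618, 0.1887]
tcp_rot: [[-0.645, 0.507, 0.571], [0.764, 0.435, 0.477], [-0.006, 0.744, -0.668]]
force: [-0.7, 0.9, -3.2]
opening: 0.09
grasp_force: 30.0
[ -59.9   36.3  101.8   53.6   65.6 -134.2]
lug end edge z [ 0.63709806 -0.16640602  0.05509385] mouth [ 0.57507727 -0.21822058  0.12224794] world down in tool axes [ 0.006 -0.744  0.668]
```

```bash
python3 steer.py '0 -0.0186 0.0167 0 0 0 0;0 -0.0387 0.0347 0 0 0 0;0 -0.0387 0.0347 0 0 0 0'; python3 steer.py '0 0.0223 -0.02 0 0 0 0;0 0.0223 -0.02 0 0 0 0'
```

```text
time_s: 9.25
position: [0.5234, -0.2615, 0.1358]
tcp_rot: [[-0.643, 0.508, 0.573], [0.766, 0.428, 0.481], [-0.001, 0.748, -0.664]]
force: [2.4, 1.4, 1.8]
opening: 0.094
grasp_force: 30.2
time_s: 9.45
position: [0.5241, -0.2638, 0.1692]
tcp_rot: [[-0.645, 0.504, 0.574], [0.764, 0.437, 0.474], [-0.012, 0.745, -0.668]]
force: [0.6, -0.9, -2.9]
opening: 0.087
grasp_force: 30.0
```

```bash
python3 steer.py '0 -0.0275 0.0247 0 0 0 0;0 -0.0275 0.0247 0 0 0 0;0 0 0 0 0 0 0;0 0 0 0 0 0 0;0 -0.0275 0.0247 0 0 0 0;0 -0.0275 0.0247 0 0 0 0;0 0 0 0 0 0 0;0 0 0 0 0 0 0;0 0.03 -0.027 0 0 0 0;0 0.03 -0.027 0 0 0 0'
python3 - <<'E'
from rig import bot, imaging, hand_in
import cv2,numpy as np
c=imaging.capture("scene");t=imaging.capture("top");f=lambda x,w,h:cv2.resize(x[:,:,::-1],(w,h),interpolation=cv2.INTER_CUBIC)
cv2.imwrite("pics/g3.png",np.hstack([f(c["color"][150:330,90:250],400,450),f(t["color"][120:280,280:420],400,450)]))
E
```

```text
time_s: 10.45
position: [0.5242, -0.2642, 0.2102]
tcp_rot: [[-0.646, 0.503, 0.574], [0.763, 0.44, 0.473], [-0.015, 0.744, -0.668]]
force: [0.8, -0.4, -3.3]
opening: 0.088
grasp_force: 30.0
```

View pics/g3.png

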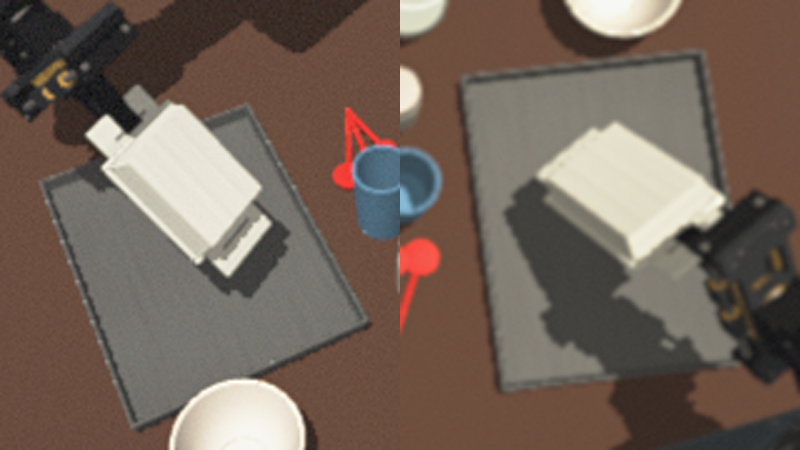

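Nothing is in the tray yet: the tin (180,185) is held mouth down and the weight is unchanged. More taps, a bit faster.

```bash
python3 steer.py '0 -0.022 0.02 0 0 0 0;0 -0.0585 0.0525 0 0 0 0;0 -0.0585 0.0525 0 0 0 0;0 -0.026 0.023 0 0 0 0;0 -0.026 0.023 0 0 0 0;0 -0.0585 0.0525 0 0 0 0;0 -0.0585 0.0525 0 0 0 0;0 -0.026 0.023 0 0 0 0;0 -0.026 0.023 0 0 0 0;0 -0.0585 0.0525 0 0 0 0;0 -0.0585 0.0525 0 0 0 0;0 0 0 0 0 0 0;0 0 0 0 0 0 0;0 0 0 0 0 0 0;0 0 0 0 0 0 0'
```

```text
time_s: 12.05
position: [0.5228, -0.2631, 0.208]
tcp_rot: [[-0.647, 0.506, 0.571], [0.763, 0.439, 0.475], [-0.011, 0.743, -0.67]]
force: [-0.2, 0.1, -2.8]
opening: 0.091
grasp_force: 30.0
```

```bash
python3 steer.py '0 0.037 -0.033 0 0 0 0;0 0.06 -0.054 0 0 0 0;0 0.06 -0.054 0 0 0 0;0 0.06 -0.054 0 0 0 0'
python3 - <<'E'
from rig import bot, imaging, hand_in
import cv2,numpy as np
c=imaging.capture("scene");t=imaging.capture("top");f=lambda x,w,h:cv2.resize(x[:,:,::-1],(w,h),interpolation=cv2.INTER_CUBIC)
cv2.imwrite("pics/g4.png",np.hstack([f(c["color"][150:330,90:250],400,450),f(t["color"][120:280,280:420],400,450)]))
E
```

```text
time_s: 12.45
position: [0.5219, -0.2624, 0.2868]
tcp_rot: [[-0.646, 0.507, 0.57], [0.763, 0.437, 0.476], [-0.007, 0.743, -0.669]]
force: [-0.8, 0.4, -3.2]
opening: 0.096
grasp_force: 30.0
```

View pics/g4.png

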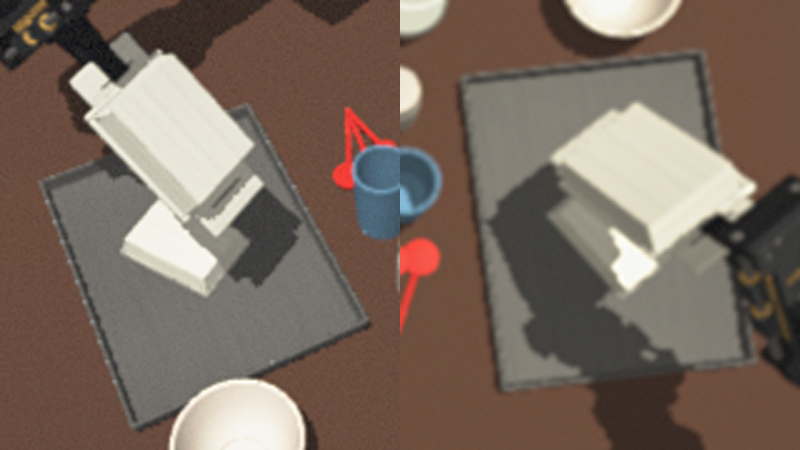

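The small tin has dropped out and lies upside down in the tray at about (170,250) in the left panel, clear of the roasting tin. I'll raise the tin upright and return it.

```bash
python3 go.py .52 -.2 .40 40 0; python3 steer.py '0 0.037 -0.033 4 0 0 0;0 0.07 -0.06 10 0 0 0;0 0.11 -0.05 48 0 0 0;0 0.11 -0.05 48 0 0 0;0 0.11 -0.05 48 0 0 0;0 0.11 -0.05 48 0 0 0;0 0.11 -0.05 48 0 0 0;0 0.11 -0.05 48 0 0 0;0 0.11 -0.05 48 0 0 0'; python3 go.py .5802 .3013 .395 -96.0 0;  python3 -c "
from rig import bot, imaging, hand_in
print(bot.read_state()['joint_positions'].round(1))"
```

```text
[ 0.0481  0.111  -0.0478] [48.06  0.14  0.32] rows 2.6015099317896277 5.595040690550083
z axis [ 0.  0. -1.] y [0.766 0.643 0.   ]
time_s: 13.45
position: [0.5494, -0.2381, 0.4004]
tcp_rot: [[-0.646, 0.763, 0.004], [0.763, 0.646, -0.001], [-0.003, 0.002, -1.0]]
force: [0.1, 0.4, -2.0]
opening: 0.088
grasp_force: 30.0
[0.3918 0.372  0.0051] [ 2.6000e-01 -8.0000e-02  1.3625e+02] rows 10.80555903719699 15.861357172204539
z axis [ 0. -0. -1.] y [-0.105 -0.995  0.   ]
[-34.2  20.3  73.4   0.1  86.2 -74.4]
```

```bash
python3 steer.py '0.03 0.03 0 0 0 8 0;0.392 0.372 0.005 0 0 136.2 0;0.392 0.372 0.005 0 0 136.2 0;0.392 0.372 0.005 0 0 136.2 0;0.392 0.372 0.005 0 0 136.2 0;0.392 0.372 0.005 0 0 136.2 0;0.392 0.372 0.005 0 0 136.2 0;0.392 0.372 0.005 0 0 136.2 0;0.392 0.372 0.005 0 0 136.2 0;0.392 0.372 0.005 0 0 136.2 0;0.392 0.372 0.005 0 0 136.2 0;0.392 0.372 0.005 0 0 136.2 0;0.392 0.372 0.005 0 0 136.2 0;0.392 0.372 0.005 0 0 136.2 0;0.392 0.372 0.005 0 0 136.2 0;0.392 0.372 0.005 0 0 136.2 0;0.392 0.372 0.005 0 0 136.2 0;0.392 0.372 0.005 0 0 136.2 0;0.392 0.372 0.005 0 0 136.2 0;0.392 0.372 0.005 0 0 136.2 0'; python3 go.py .5802 .3013 .395 -96.0 0
python3 - <<'E'
from rig import bot, imaging, hand_in
import cv2,numpy as np
c=imaging.capture("scene");t=imaging.capture("top");f=lambda x,w,h:cv2.resize(x[:,:,::-1],(w,h),interpolation=cv2.INTER_CUBIC)
cv2.imwrite("pics/g5.png",np.hstack([f(c["color"][60:240,240:400],400,450),f(t["color"][100:260,130:270],400,450)]))
E
```

```text
time_s: 15.45
position: [0.5811, 0.2998, 0.3948]
tcp_rot: [[0.995, -0.104, 0.006], [-0.104, -0.995, -0.005], [0.006, 0.004, -1.0]]
force: [0.2, -0.0, -2.8]
opening: 0.095
grasp_force: 30.0
[-0.001  -0.0014 -0.0002] [ 0.24 -0.36  0.01] rows 0.03520741973432782 0.05034885183293759
z axis [ 0. -0. -1.] y [-0.105 -0.995  0.   ]
```

View pics/g5.png

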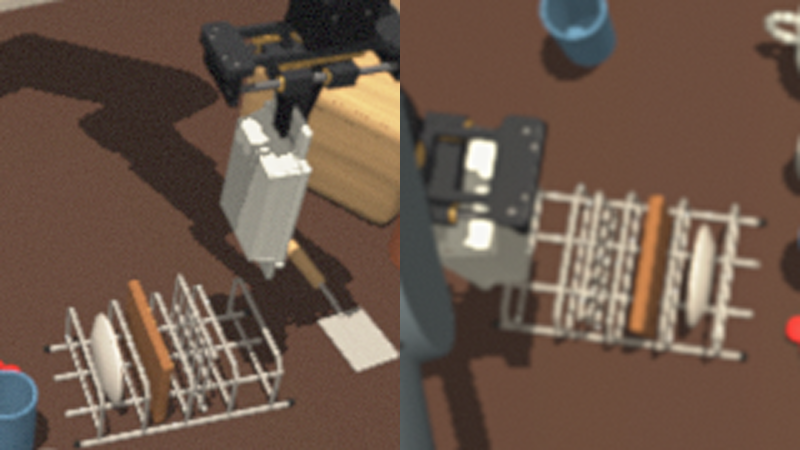

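The tin hangs upright and square in the jaws, above the empty slot at (240,310) in the left panel. I'll lower it in stages.

```bash
python3 steer.py '-0.001 -0.001 0.03 0 -0.4 0 0;-0.001 -0.001 0.06 0 -0.4 0 0;-0.001 -0.001 0.08 0 -0.4 0 0;-0.001 -0.001 0.095 0 -0.4 0 0;-0.001 -0.001 0.11 0 -0.4 0 0;-0.001 -0.001 0.12 0 -0.4 0 0;-0.001 -0.001 0.13 0 -0.4 0 0;-0.001 -0.001 0.13 0 -0.4 0 0'; python3 steer.py '0 0 0.01 0 0 0 0;0 0 0.02 0 0 0 0;0 0 0.03 0 0 0 0;0 0 0.04 0 0 0 0;0 0 0.05 0 0 0 0;0 0 0.05 0 0 0 0'
```

```text
time_s: 16.35
position: [0.5803, 0.3006, 0.2637]
tcp_rot: [[0.995, -0.104, -0.003], [-0.104, -0.995, -0.005], [-0.002, 0.006, -1.0]]
force: [-0.3, 0.2, -3.4]
opening: 0.089
grasp_force: 30.0
time_s: 16.95
position: [0.583, 0.3025, 0.2194]
tcp_rot: [[0.995, -0.103, 0.009], [-0.103, -0.995, -0.001], [0.009, 0.0, -1.0]]
force: [-1.3, 0.3, -2.8]
opening: 0.093
grasp_force: 30.0
```

```bash
python3 steer.py '0 0 0.005 0 0 0 0;0 0 0.009 0 0 0 0;0 0 0.011 0 0 0 0;0 0 0.011 0 0 0 0;0 0 0.011 0 0 0 0'
```

```text
time_s: 17.45
position: [0.5807, 0.3011, 0.2029]
tcp_rot: [[0.994, -0.105, -0.002], [-0.105, -0.994, -0.003], [-0.001, 0.004, -1.0]]
force: [0.7, 5.1, -4.9]
opening: 0.091
grasp_force: 30.0
```

```bash
python3 steer.py '0 0 0 0 0 0 0;0 0 0 0 0 0 0;0 0 0 0 0 0 0'
python3 - <<'E'
from rig import bot, imaging, hand_in
import cv2,numpy as np
c=imaging.capture("scene");t=imaging.capture("top");f=lambda x,w,h:cv2.resize(x[:,:,::-1],(w,h),interpolation=cv2.INTER_CUBIC)
cv2.imwrite("pics/g6.png",np.hstack([f(c["color"][110:230,280:380],400,480),f(t["color"][130:250,140:240],400,480)]))
E
```

```text
time_s: 17.75
position: [0.5807, 0.301, 0.2029]
tcp_rot: [[0.994, -0.105, -0.002], [-0.105, -0.994, -0.003], [-0.001, 0.004, -1.0]]
force: [1.5, 4.8, -4.7]
opening: 0.089
grasp_force: 30.0
```

View pics/g6.png

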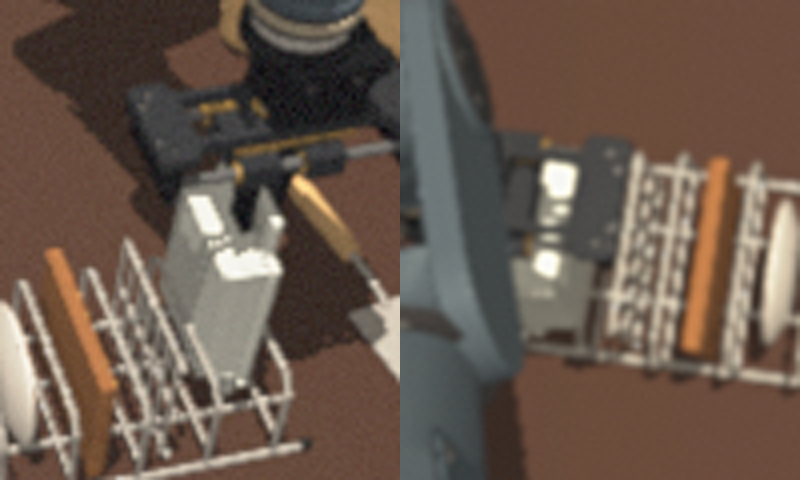

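Run:
```python
import cv2,numpy as np
a=cv2.imread("pics/g1.png")[:,:400];b=cv2.imread("pics/g6.png")[:,:400]
for r in range(200,440,15):
    o=[]
    for im in(a,b):
        h=im[r].astype(int);m=(h.max(1)-h.min(1)<28)&(h.min(1)>95);m[:150]=0;m[310:]=0
        i=np.flatnonzero(m);sp=np.split(i,np.flatnonzero(np.diff(i)>3)+1) if len(i) else []
        o.append([(int(s[0]),int(s[-1])) for s in sp if len(s)>5])
    print(r,*o)
m=np.zeros(a.shape[:2],np.uint8);cv2.fillPoly(m,[np.array([[170,210],[220,250],[295,240],[250,430],[200,400],[165,300]])],255)
A=[cv2.cvtColor(x,cv2.COLOR_BGR2GRAY) for x in(a,b)]
try:
    cc,W=cv2.findTransformECC(A[0],A[1],np.eye(2,3,dtype=np.float32),cv2.MOTION_AFFINE,(3,300,1e-6),m,5);print(cc,W)
except cv2.error as e: print(e)
```

```text
200 [(185, 221), (250, 271)] [(181, 231), (259, 271)]
215 [(181, 220), (249, 280)] [(178, 230), (258, 281)]
230 [(179, 228), (240, 285)] [(174, 237), (254, 281)]
245 [(177, 280)] [(170, 277)]
260 [(173, 278)] [(166, 279)]
275 [(163, 285)] [(165, 281)]
290 [(170, 281)] [(162, 275)]
305 [(166, 277)] [(169, 270)]
320 [(165, 273)] [(176, 265)]
335 [(180, 270)] [(182, 261)]
350 [(151, 156), (165, 197), (201, 266), (271, 280)] [(151, 156), (165, 173), (188, 256), (270, 280)]
365 [(150, 169), (186, 204), (208, 262)] [(150, 166), (192, 251)]
380 [(157, 164), (173, 181), (197, 258)] [(156, 164), (173, 181), (208, 248)]
395 [(157, 165), (219, 256)] [(157, 164), (212, 222), (252, 269)]
410 [(150, 156), (167, 174), (193, 201), (211, 240), (281, 286)] [(150, 155), (168, 175), (199, 234), (281, 286)]
425 [(150, 158), (212, 217), (275, 281)] [(150, 158), (275, 281)]
0.8957045195510108 [[ 9.9165118e-01 -3.4615587e-02  9.4258461e+00]
 [-1.1390401e-02  9.1089320e-01  2.1042728e+01]]
```

Run:
```python
from h import *
from scipy.spatial.transform import Rotation as R
from scipy.optimize import least_squares
d=pickle.load(open("d0.pkl","rb"));S=d["scene"]
W=np.array([[.99165,-.034616,9.4258],[-.01139,.91089,21.043]])
y=np.radians(-6);x0=np.array([-np.sin(y),np.cos(y),0]);w=np.array([np.cos(y),np.sin(y),0]);z=np.array([0,0,1.]);c=np.array([.580,.301,.2043])
pts=np.array([(px-.014)*x0+pw*w+(pz-.2)*z for px,pw,pz in[(.018,.054,.172),(.018,.054,.06),(-.02,.046,.166),(-.02,.046,.08),(-.02,-.02,.166),(-.02,-.02,.11)]])
pr=lambda X:(lambda q:q[:,:2]/q[:,2:])(np.c_[X,np.ones(len(X))]@P(S).T)
o=np.array([280,110]);g=(pr(c+pts)-o+.5)*4-.5
tgt=(np.c_[g,np.ones(len(g))]@W.T+.5)/4-.5+o
print((g).round(0).tolist(),(tgt-pr(c+pts)).round(1).tolist())
B=np.c_[x0,w,z]
def f(v,full=1):
    Q=c+v[3:]+R.from_rotvec(B@v[:3]).apply(pts)
    return np.r_[(pr(Q)-tgt).ravel(),v[3:]/.003*1.0,v[2]*20, v[:2]*1]
s=least_squares(f,np.zeros(6));print("about tin x, width axis, z (deg)",np.degrees(s.x[:3]).round(1),"shift",s.x[3:].round(4),s.cost, f(s.x)[:12].round(1))
```

```text
[[286.0, 283.0], [259.0, 383.0], [229.0, 290.0], [211.0, 368.0], [196.0, 223.0], [185.0, 275.0]] [[-0.7, -1.9], [-1.5, -4.0], [-0.6, -1.8], [-1.3, -3.5], [0.0, -0.3], [-0.4, -1.4]]
about tin x, width axis, z (deg) [3.9 0.5 0.8] shift [-0.003   0.0002  0.0015] 5.081987704156385 [ 0.2  1.   0.4  1.   0.2  0.9  0.4  1.  -0.5 -1.6 -0.3 -1.4]
```

The tin looks rotated about 4–5° in the jaws, in the lug plane, with its bottom swung toward the robot. I'll lift slightly, turn it back and check again.

```bash
python3 steer.py '0 0 -0.006 0 0 0 0;0 0 -0.012 0 0 0 0;0 0 -0.012 0 2 0 0;0 0 -0.012 0 5 0 0;0 0 -0.012 0 5 0 0;0 0 -0.012 0 5 0 0'; python3 steer.py '-0.0004 0 0.004 0 0 0 0;-0.0008 0 0.008 0 0 0 0;-0.0008 0 0.009 0 0 0 0;-0.0008 0 0.009 0 0 0 0;-0.0008 0 0.009 0 0 0 0'
cat > ecc.py <<'E'
from rig import bot, imaging, hand_in
import cv2,numpy as np
c=imaging.capture("scene");b=cv2.resize(c["color"][110:230,280:380][:,:,::-1],(400,480),interpolation=cv2.INTER_CUBIC);cv2.imwrite("pics/now.png",b)
a=cv2.imread("pics/g1.png")[:,:400]
m=np.zeros(a.shape[:2],np.uint8);cv2.fillPoly(m,[np.array([[170,210],[220,250],[295,240],[250,430],[200,400],[165,300]])],255)
A=[cv2.cvtColor(x,cv2.COLOR_BGR2GRAY) for x in(a,b)]
cc,W=cv2.findTransformECC(A[0],A[1],np.eye(2,3,dtype=np.float32),cv2.MOTION_AFFINE,(3,300,1e-6),m,5)
g=np.array([[286,283],[259,383],[229,290],[211,368],[196,223],[185,275]]);print(cc,((np.c_[g,np.ones(6)]@W.T-g)/4).round(1).tolist())
for r in range(275,440,15):
    o=[]
    for im in(a,b):
        h=im[r].astype(int);k=(h.max(1)-h.min(1)<28)&(h.min(1)>95);k[:150]=0;k[310:]=0
        i=np.flatnonzero(k);sp=np.split(i,np.flatnonzero(np.diff(i)>3)+1)
        o.append([(int(s[0]),int(s[-1])) for s in sp if len(s)>12])
    print(r,*o)
E
python3 ecc.py
```

```text
time_s: 18.45
position: [0.5795, 0.301, 0.2154]
tcp_rot: [[0.991, -0.105, 0.083], [-0.104, -0.995, -0.013], [0.084, 0.005, -0.996]]
force: [-1.1, 5.0, -4.1]
opening: 0.094
grasp_force: 29.9
time_s: 18.95
position: [0.5817, 0.301, 0.2076]
tcp_rot: [[0.991, -0.105, 0.087], [-0.104, -0.994, -0.012], [0.088, 0.003, -0.996]]
force: [0.3, 5.2, -1.3]
opening: 0.089
grasp_force: 29.9
0.9561182608432748 [[0.4, -3.1], [0.1, -1.9], [-0.0, -2.8], [-0.2, -1.8], [-0.2, -3.3], [-0.3, -2.7]]
275 [(163, 285)] [(166, 282)]
290 [(170, 281)] [(170, 278)]
305 [(166, 277)] [(170, 275)]
320 [(165, 273)] [(188, 271)]
335 [(180, 270)] [(193, 269)]
350 [(165, 197), (201, 266)] [(165, 180), (190, 264)]
365 [(150, 169), (186, 204), (208, 262)] [(150, 178), (209, 261)]
380 [(197, 258)] [(204, 257)]
395 [(219, 256)] []
410 [(211, 240)] [(211, 224)]
425 [] []
```

```bash
python3 steer.py '0 0 0.002 0 0 0 0;-0.0003 0 0.004 0 0 0 0;-0.0003 0 0.004 0 0 0 0'; python3 ecc.py|head -1;  python3 steer.py '-0.0003 0 0.002 0 0 0 0;-0.0005 0 0.004 0 0 0 0;-0.0005 0 0.004 0 0 0 0'; python3 ecc.py
```

```text
time_s: 19.3
position: [0.5822, 0.3011, 0.2039]
tcp_rot: [[0.991, -0.105, 0.089], [-0.104, -0.994, -0.012], [0.089, 0.003, -0.996]]
force: [1.5, 5.6, -1.6]
opening: 0.092
grasp_force: 29.9
0.9794472122349265 [[0.2, -2.0], [0.1, -1.1], [-0.1, -1.9], [-0.2, -1.2], [-0.3, -2.4], [-0.4, -2.0]]
time_s: 19.65
position: [0.5823, 0.3011, 0.2]
tcp_rot: [[0.99, -0.105, 0.089], [-0.104, -0.994, -0.012], [0.09, 0.003, -0.996]]
force: [0.9, 5.8, -0.9]
opening: 0.089
grasp_force: 29.9
0.9851799916792898 [[-0.0, -1.0], [-0.0, -0.5], [-0.1, -1.0], [-0.1, -0.6], [-0.3, -1.4], [-0.3, -1.2]]
275 [(163, 285)] [(166, 284)]
290 [(170, 281)] [(169, 279)]
305 [(166, 277)] [(166, 276)]
320 [(165, 273)] [(188, 273)]
335 [(180, 270)] [(180, 269)]
350 [(165, 197), (201, 266)] [(165, 180), (185, 265)]
365 [(150, 169), (186, 204), (208, 262)] [(150, 167), (192, 261)]
380 [(197, 258)] [(198, 257)]
395 [(219, 256)] [(212, 259)]
410 [(211, 240)] [(211, 224)]
425 [] []
```

View pics/now.png

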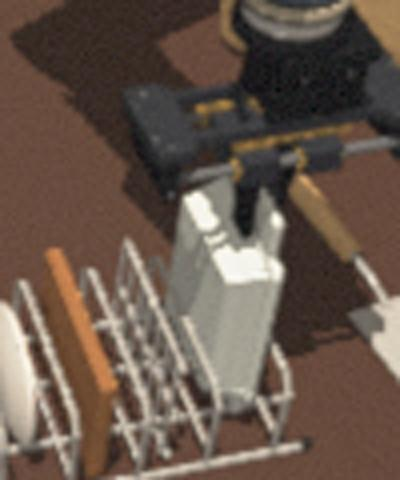

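The tin is nearly home: upright and about 1 px (3–4 mm) high compared with the start. I'll lower it a little more until it's supported.

```bash
python3 steer.py '-0.0002 0 0.002 0 0 0 0;-0.0003 0 0.003 0 0 0 0;-0.0003 0 0.003 0 0 0 0'; python3 ecc.py|head -1;  python3 steer.py '-0.0001 0 0.001 0 0 0 0;-0.0002 0 0.002 0 0 0 0;-0.0002 0 0.002 0 0 0 0'; python3 ecc.py|head -1
```

```text
time_s: 20.0
position: [0.5825, 0.3011, 0.1975]
tcp_rot: [[0.99, -0.105, 0.09], [-0.104, -0.994, -0.012], [0.091, 0.003, -0.996]]
force: [0.4, 5.0, 0.1]
opening: 0.089
grasp_force: 30.0
0.983387588535257 [[-0.1, -0.4], [0.0, -0.0], [-0.2, -0.6], [-0.1, -0.3], [-0.4, -1.1], [-0.4, -0.9]]
time_s: 20.35
position: [0.5832, 0.3011, 0.1972]
tcp_rot: [[0.99, -0.105, 0.092], [-0.104, -0.994, -0.012], [0.093, 0.002, -0.996]]
force: [0.1, 3.7, 7.5]
opening: 0.088
grasp_force: 30.0
0.9858761835607874 [[-0.1, -0.2], [-0.0, 0.0], [-0.2, -0.4], [-0.1, -0.2], [-0.3, -0.8], [-0.3, -0.7]]
```

```bash
python3 steer.py '0 0 0 0 0 0 0.3;0 0 0 0 0 0 0.3;0 0 0 0 0 0 0.3;0 0 0 0 0 0 0.35;0 0 0 0 0 0 0.35;0.0005 0 -0.005 0 0 0 0.35;0.001 0 -0.01 0 0 0 0.35;0.002 0 -0.02 0 0 0 0.4;0.003 0 -0.03 0 0 0 0.4;0.005 0 -0.05 0 0 0 0.4;0.009 0 -0.10 0 0 0 0.4;0.013 0 -0.15 0 0 0 0.4;0.013 0 -0.15 0 0 0 0.4;0.013 0 -0.15 0 0 0 0.4'; python3 ecc.py
python3 - <<'E'
from rig import bot, imaging, hand_in
import cv2,pickle
c={n:imaging.capture(n) for n in("scene","top")};pickle.dump(c,open("d1.pkl","wb"))
E
```

```text
time_s: 21.8
position: [0.5813, 0.3015, 0.3477]
tcp_rot: [[0.99, -0.104, 0.091], [-0.104, -0.995, -0.012], [0.092, 0.002, -0.996]]
force: [0.4, -0.1, -0.9]
opening: 0.399
grasp_force: 0.0
0.9035319337563176 [[-0.0, -0.0], [0.1, -0.0], [-0.2, -0.2], [-0.1, -0.2], [-0.6, -0.4], [-0.5, -0.4]]
275 [(163, 285)] [(169, 285)]
290 [(170, 281)] [(167, 281)]
305 [(166, 277)] [(164, 277)]
320 [(165, 273)] [(165, 184), (189, 274)]
335 [(180, 270)] [(172, 270)]
350 [(165, 197), (201, 266)] [(160, 173), (178, 266)]
365 [(150, 169), (186, 204), (208, 262)] [(150, 168), (185, 262)]
380 [(197, 258)] [(197, 257)]
395 [(219, 256)] [(157, 173), (218, 256)]
410 [(211, 240)] [(211, 223)]
425 [] []
```

The roasting tin matches its starting image within about half a pixel. Now a numeric check on the small tin.

Run:
```python
from h import *
a=pickle.load(open("d0.pkl","rb"));b=pickle.load(open("d1.pkl","rb"))
for n in("scene","top"):
    C=b[n];df=np.abs(C["color"].astype(int)-a[n]["color"]).max(2)>50
    df&=C["color"].min(2)>110
    k,l,st,ce=cv2.connectedComponentsWithStats(df.astype(np.uint8))
    M=P(C);H=M[:,[0,1,3]]+np.outer(M[:,2],[0,0,.022])
    for i in range(1,k):
        if st[i,4]>120:
            q=np.linalg.solve(H,np.r_[ce[i],1]);print(n,st[i].tolist(),(q[:2]/q[2]).round(3))
```

```text
scene [138, 228, 48, 40, 1075] [ 0.563 -0.24 ]
top [88, 120, 47, 117, 1301] [0.581 0.508]
top [53, 125, 51, 33, 796] [0.735 0.63 ]
top [39, 152, 14, 35, 248] [0.642 0.727]
top [335, 180, 43, 44, 976] [ 0.562 -0.235]
top [45, 188, 19, 67, 452] [0.493 0.687]
top [167, 189, 14, 14, 130] [0.57  0.322]
top [0, 346, 8, 38, 221] [0.072 0.793]
```

The small tin sits near (0.563, -0.238), about 2 cm from the tray's centre. Handing in.

```bash
python3 -c "
from rig import bot, imaging, hand_in
print(hand_in())"
```

```text
the job is handed in; nothing more can be done
None
```

I handed the job in at about 22 s; no verdict came back, but images before hand-in show the small tin in the tray about 2 cm from its centre, the roasting tin on end in its slot at its starting pose, and the gripper clear.

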